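# Set the batch number, lock it and mark the housing

### The job

Mark the housing that lies in the hand marking press with batch number 4: turn the number drum by its wing grip until the 4 stands in the middle of the small window, then push the lock bolt fully in so that the drum cannot slip (if it meets a tooth, rock the drum a little and ease it in again). With the drum locked, push the lever right down to its stop, hold it there for half a second and let it come back up. Leave the drum locked at 4, the housing in its nest and the other things where they are.

Things in the scene. Friction and masses are not known exactly. Their poses are not given: they have to be found in the camera images.
- marking_press: hand marking press, a grey bench machine, 196 x 262 mm, 142 mm high without its lever, fixed to the table. Origin: on the table, on the drum's vertical axis; x points to its rear (away from the robot), y to its left, z up; yaw up to 0.2 rad. Window in front (-x), lock bolt left (+y), ram and lever right (-y). A conical cover (radius 62 mm, top 95 mm high) hides all numerals but that in the window
- drum_grip (a point): point on the drum's vertical axis, in the middle of its black wing grip, 130 mm above the table. The wing is a bar 64 mm long, 15 mm thick, from 110 to 142 mm above the table, to be pinched across its thickness from above; nothing higher than 120 mm stands within 60 mm of the axis. This point's own x axis lies along the wing and turns with the drum
- number_drum (a joint): angle of the drum, rad, growing anticlockwise seen from above; it turns endlessly. Numeral n (0 to 9) is in the middle of the window at n x 0.6283 (4 at 2.513), plus or minus full turns. The wing's angle in the press's frame equals this value (0: along x). No clicks: it stays where it is left (friction 0.08 N m) unless locked. Its notched steel flange (radius 92 mm, z 48 to 58 mm) turns with it
- window (a point): point in the middle of the window, 46 mm in front of the drum axis, 77 mm above the table; the window (about 26 x 27 mm, thin steel frame) slopes back at 47 degrees and faces the robot and up
- numeral_4 (a point): centre of the numeral 4 (white on the black drum, 21 mm high, 14 mm wide, 46 mm from the drum axis); it coincides with the window point when the 4 is in the middle of the window. Hidden under the cover elsewhere
- lock_bolt (a joint): travel of the lock bolt, m: 0 out, 0.0135 fully in. Grows as it slides to the drum, along the press's -y; 2 N of friction, stays where left. Its tapered tongue (10.4 mm wide) reaches the flange at 0.004 and enters a 12 mm notch only if a numeral is within about 0.05 rad of the window's middle, then centres the drum; else a tooth stops it at about 0.004
- bolt_knob (a point): middle of the upright black knob on the lock bolt's outer end, at the left of the press, 92 mm above the table; the knob is round, 18 mm across, from 78 to 104 mm above the table on a thinner neck. With the bolt drawn it stands 150 mm left of the drum axis; the guide block beside it on the drum's side ends 123 mm from the axis and is 65 mm high
- press_lever (a joint): angle of the lever, rad: 0 up (35 degrees above level, held there by a spring), 0.8 fully down on its stop (11 degrees below level). It turns about the press's x axis through lever_pivot and points to the press's right (-y). Pushing it down takes about 3 N at the grip at first and 8 N at the bottom; it rises by itself when let go
- lever_grip (a point): middle of the lever's cross bar, a round black bar 84 mm long and 20 mm across, parallel to the press's x axis, 150 mm from the pivot; 195 mm above the table when up, 81 mm when fully down. Push it down from above or pinch it
- lever_pivot (a point): pivot of the lever, above the ram, 72 mm to the right of the drum axis, 109 mm above the table
- die_4: the steel marking die of numeral 4, a sprung pin 10 mm across in the flange, 72 mm from the drum axis, below the ram when the 4 stands in the window; the ram drives it 6 mm down onto the housing. Origin at table height below the pin
- housing: the off-white moulded housing to be marked, 40 x 63 x 16 mm, loose in a nest below the ram, open side down; origin at the middle of its upper face, 30 mm above the table. Already in place: do not handle it
- nest (a point): where the housing's origin lies when it sits in its nest
- torque_meter: bystander: grey torque meter, 66 x 118 x 37 mm, in front of the press; origin at the middle of its underside
- screwdriver: bystander: red-handled screwdriver, 187 mm long, lying in front of the press to the left; origin at the middle of its underside
- spare_housing: bystander: black housing, 40 x 63 x 16 mm, on the table to the right below the lever; origin at the middle of its underside

How it is judged:
By the outcome, as a careful person would: the job done as asked, in the order asked, and still so for the second after the job is handed in, with the robot touching nothing.
It also fails if it takes over 72 s, if anything falls off the work surface, if the arm or the gripper's body presses on something with over 40 N, if the wrist force passes 120 N, or if a joint passes its speed limit or range.

### The arm

A 6-joint arm with a two-finger parallel gripper is mounted at the origin on a cart in front of the work surface, level with it; the furniture and walls round the work are solid. World frame = base frame: x ahead of the robot, y to its left, z up, the work surface at z = 0. Lengths are in m, angles in rad, forces in N, time in s.
With the tool pointing down it reaches from about 0.4 to 0.825 m from the base axis. Payload 7 kg.
Tool frame: the origin (TCP) lies on the mounting face of the last link; the fingertips stand 178 mm ahead of it and the grasp point (between the pads) lies 159 mm ahead of it; z points along the fingers, y is the direction in which the jaws open and shut (so a half turn about z gives the same grasp; the last joint's range is limited). The gripper opens to 88 mm and grips with 3 to 60 N. Pads are 19 mm wide; open, the fingers measure 130 mm over their backs; the gripper's body (78 mm by 193 mm) begins 47 mm behind the grasp point.
Start: joints at [-1.061, 0.359, 0.012, 0, -1.224, -0.288], TCP at [0.148, -0.658, 0.405] pointing down, gripper open.
Joint ranges: [-3.07, 3.07], [-1.43, 2.12], [-1.02, 1.25], [-3.03, 1.67], [-3.05, -0], [-3.03, 3.03]. Speed limits (rad/s): [2.39, 2.39, 3.01, 3.14, 3.14, 3.14].

### API

Orientations are given as [roll, pitch, yaw] about the fixed x, y, z axes, in that order (R = Rz(yaw) Ry(pitch) Rx(roll)).
In Python, from station import * gives the robot as it stands.
- The arm moves only by the tool arm_command, never from a script. Its argument "targets" is a list of rows, each a list of 3 entries, a list of its own where there are three numbers: the turn, a rotation vector about the world's x, y, z in rad, then the shift along the world's x, y, z in mm, then the closure, from 0 (fully open) to 1 (shut). In form: [[[wx, wy, wz], [tx, ty, tz], fingers], ...]. A call has 1 to 8 rows; each row shifts and turns the commanded pose from where the row before left it; what a row does not reach is not made up. A row lasts 1/10 s, in which the tool goes at most 50 mm and 8.59 degrees, less where a joint would pass 70% of its speed; a pose out of reach is approached as far as the arm can. A call with a gripper value outside its range is refused whole. The fingers move at their own pace and stop on an object; "squeeze" is the grip in N (left out, the last holds). Time passes only in rows, so rows that do not move let the fingers close. It gives the time, the measured TCP pose, the force and the opening at its end, in the units of the state.
- get_state(): the state, without advancing time (a new reading comes with each control period).
- grab_frame(name): name is "scene" or "top" or "wrist"; returns (picture, depth): 480x640x3 uint8, red, green, blue; 480x640 float32, m along the optical axis (not along the pixel's ray), 0 where there is no reading.
- camera_params(name): a dict with "mtx" (3x3 intrinsics, pixels), "eye" and "orientation" of the camera in the world. Camera axes: x right, y down, z forward; pixel columns grow to the right and rows downward; lengths in m; the calibration is good to about 2 mm. A picture is of the moment at which its call begins: read the wrist's pose just before it. camera_params takes no time and is no camera call; for the wrist camera it gives the pose at the moment of the call.
- job_done(): hands the job in, once; it reports no verdict.
The state is a dict: "t": time; "q": joint angles; "qd": joint speeds; "joint_efforts": joint torques, N m; "eef_pos": TCP position; "ee_rot": TCP orientation; "force": force on the tool from outside, world axes, zero at the start; "moment": the same for the moment, N m; "width": finger opening in m.
Only numpy, scipy, OpenCV 4.12 (cv2) and the standard library are available. Lean on these libraries where they do the work, as an engineer would, in place of code of your own. Each camera call takes 0.05 s, during which the arm holds its last target.

## Working session

There is one attempt and no reset: what is moved stays moved. The work goes in short steps, Python scripts to look and compute and a tool call to move; the robot and the scene stay as the last step left them, time stands still between calls to the robot, and variables do not carry over. Pictures are saved under pics/ and viewed, and the job is handed in when it is done.

Besides the shell and the picture viewer there is one more tool, called after "Call:" as name([rows], argument=value, ...), one row to a line, values as JSON. arm_command: Moves the arm, as the interface text tells. Its arguments: {"type":"object","properties":{"targets":{"type":"array"},"squeeze":{"type":"number"}},"required":["targets"]}

```bash
ls; mkdir -p pics
python3 - <<'E'
from station import *
import cv2,numpy as np
print(get_state())
for n in ["scene","top"]:
    p,d=grab_frame(n); cv2.imwrite(f"pics/{n}0.png",p[:,:,::-1]); np.savez(f"pics/{n}0.npz",p=p,d=d)
    print(n,camera_params(n))
E
```

```text
pics
{'t': 0.0, 'q': array([-1.06089830e+00,  3.59372698e-01,  1.10471499e-02, -3.86045691e-04,
       -1.22406200e+00, -2.88124777e-01]), 'qd': array([ 0.00152184,  0.00074802, -0.00134548,  0.00072722, -0.00053837,
        0.00058106]), 'joint_efforts': array([ 1.82652529e-03, -5.82714450e+01,  2.93057764e+01,  6.99691281e+00,
        6.99841767e-03, -1.70477283e-04]), 'eef_pos': array([ 0.14844978, -0.65826931,  0.40372004]), 'ee_rot': array([ 3.13996389e+00, -1.04256748e-04, -2.91995080e+00]), 'force': array([ 0.29635594, -0.72630244, -0.33822344]), 'moment': array([ 0.04420537, -0.02719781, -0.03683711]), 'width': 0.0877543489339643}
scene {'mtx': array([[598.13175061,   0.        , 321.37690301],
       [  0.        , 598.13175061, 239.52750182],
       [  0.        ,   0.        ,   1.        ]]), 'eye': array([-0.1642239 ,  0.57918693,  0.77826665]), 'orientation': array([-2.19710567, -0.00808784, -2.32167809])}
top {'mtx': array([[609.22738298,   0.        , 319.79918697],
       [  0.        , 609.22738298, 241.76279807],
       [  0.        ,   0.        ,   1.        ]]), 'eye': array([ 0.32162218, -0.04292247,  1.08955581]), 'orientation': array([-2.95953873, -0.0164728 , -1.55290948])}
```

View pics/scene0.png

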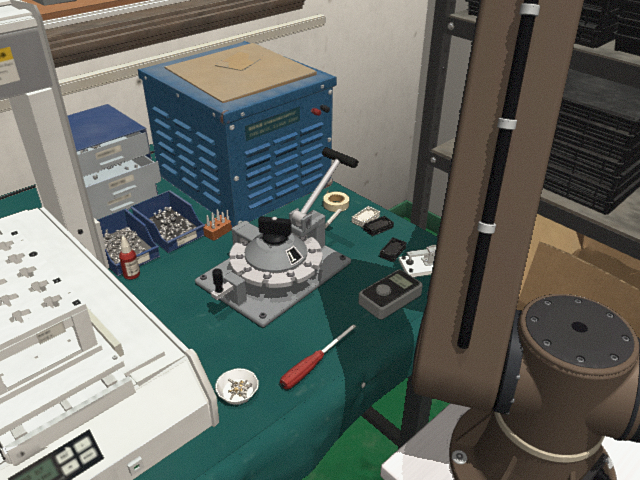

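View pics/top0.png

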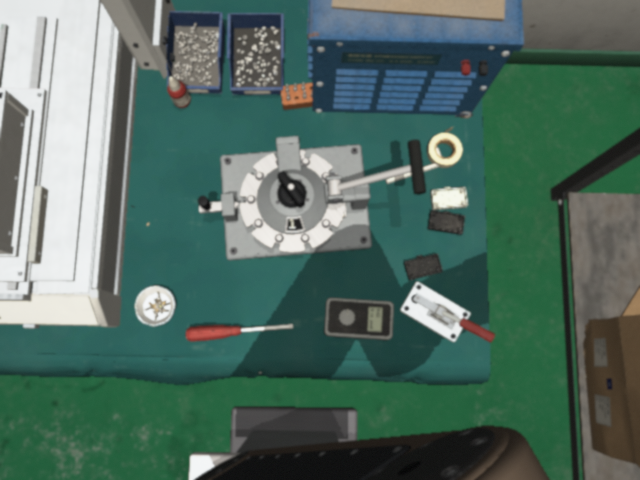

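```bash
cat > h.py <<'E'
import numpy as np,cv2
from scipy.spatial.transform import Rotation as Ro
def ray(c,u,v):
    d=np.linalg.inv(c["mtx"])@np.array([u,v,1.]); return np.array(c["eye"]),Ro.from_euler("xyz",c["orientation"]).as_matrix()@d
def onz(c,u,v,z):
    e,d=ray(c,u,v); return e+d*(z-e[2])/d[2]
def dep(c,D,u,v):
    e,d=ray(c,u,v); return e+d*D[int(v),int(u)]
def proj(c,P):
    q=Ro.from_euler("xyz",c["orientation"]).as_matrix().T@(np.array(P)-c["eye"]); q=c["mtx"]@q; return q[:2]/q[2]
def two(c1,p1,c2,p2):
    a,d=ray(c1,*p1);b,e=ray(c2,*p2)
    s=np.linalg.lstsq(np.c_[d,-e],b-a,rcond=None)[0]; P=a+s[0]*d;Q=b+s[1]*e
    return (P+Q)/2,np.linalg.norm(P-Q)
E
python3 - <<'E'
from station import *
from h import *
for n,(x,y,w,h) in {"top":(190,120,250,150),"scene":(190,140,180,190)}.items():
    p=np.load(f"pics/{n}0.npz")["p"]; s=3.1
    cv2.imwrite(f"pics/{n}0z.png",cv2.resize(p[y:y+h,x:x+w,::-1],None,fx=s,fy=s,interpolation=cv2.INTER_CUBIC))
c=camera_params("top")
for uv in [(222,157),(362,147),(370,247),(229,257)]: print(uv,onz(c,*uv,0.01))
D=np.load("pics/top0.npz")["d"]
for uv in [(204,203),(417,167),(291,188)]: print(uv,dep(c,D,*uv))
E
```

```text
(222, 157) [0.67583001 0.12605125 0.01      ]
(362, 147) [ 0.70125167 -0.13232482  0.01      ]
(370, 247) [ 0.51297279 -0.14775898  0.01      ]
(229, 257) [0.48955638 0.10481104 0.01      ]
(204, 203) [0.56444112 0.13718699 0.10509027]
(417, 167) [ 0.60321351 -0.19990376  0.20412199]
(291, 188) [ 0.58377802 -0.00749487  0.13981567]
```

View pics/top0z.png

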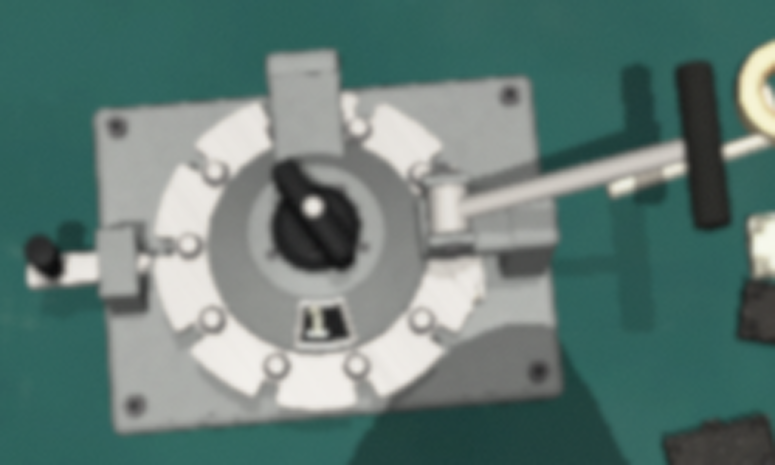

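View pics/scene0z.png

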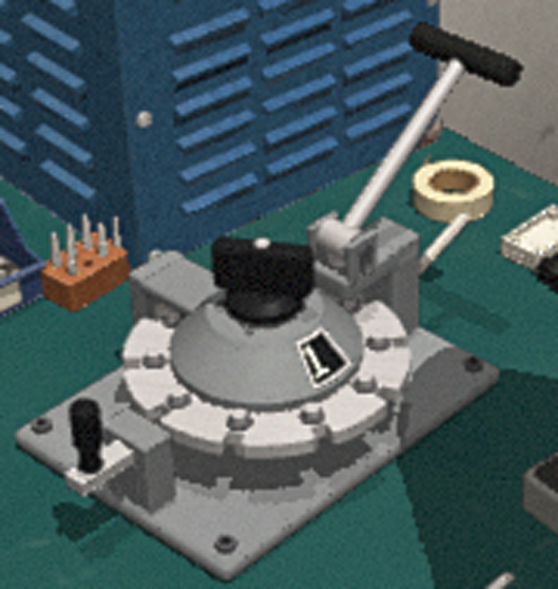

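Run:
```python
from station import *
from h import *
def pca(P):
    m=P.mean(0);r=cv2.minAreaRect((P[:,:2]*1000).astype(np.float32));
    w,v=np.linalg.eigh(np.cov((P[:,:2]-m[:2]).T)); a=v[:,1]; return len(P),m.round(4),np.arctan2(a[1],a[0]).round(4),np.round(r[0]+r[1],1)
for n in ["top","scene"]:
    c=camera_params(n);z=np.load(f"pics/{n}0.npz");p,D=z["p"],z["d"]
    v,u=np.mgrid[:480,:640]; K=c["mtx"]; R=Ro.from_euler("xyz",c["orientation"]).as_matrix()
    X=np.stack([(u-K[0,2])/K[0,0]*D,(v-K[1,2])/K[1,1]*D,D],-1)@R.T+c["eye"]
    ok=D>0; dark=p.max(-1)<75
    near=lambda x,y,r:(np.hypot(X[...,0]-x,X[...,1]-y)<r)
    print(n,"wing",pca(X[ok&near(.583,-.007,.05)&(X[...,2]>.132)&(X[...,2]<.15)]))
    print("knob",pca(X[ok&dark&near(.564,.137,.02)&(X[...,2]>.095)&(X[...,2]<.115)]))
    print("bar",pca(X[ok&dark&near(.603,-.2,.06)&(X[...,2]>.18)]))
    print("plate",pca(X[ok&near(.59,-.01,.2)&(X[...,2]>.006)&(X[...,2]<.02)]), )
    m=ok&near(.59,-.01,.12)&(X[...,2]>.05)&(X[...,2]<.062)&(p.min(-1)>150); 
    Q=X[m]; A=np.c_[2*Q[:,:2],np.ones(len(Q))]; print("flange",pca(Q))
    # obstacles high
    for x0 in np.arange(.35,.8,.1):
        row=[]
        for y0 in np.arange(-.3,.45,.05):
            mm=ok&(X[...,0]>x0)&(X[...,0]<x0+.1)&(X[...,1]>y0)&(X[...,1]<y0+.05); row.append(int(1000*np.percentile(X[mm][:,2],99)) if mm.sum()>20 else -1)
        print(round(x0,2),row)
```

```text
top wing (366, array([ 0.5844, -0.0068,  0.1403]), np.float64(-2.4979), array([585.4,  -6.9,  62.7,  15.6]))
knob (88, array([0.5691, 0.1402, 0.1031]), np.float64(2.9144), array([569.2, 140.1,  15.7,  15.2]))
bar (672, array([ 0.6045, -0.1989,  0.2027]), np.float64(-3.0281), array([ 606. , -200.1,   82.9,   20.4]))
plate (5854, array([ 0.5942, -0.0118,  0.0136]), np.float64(1.7094), array([613.9, -12.2, 352.6, 351.8]))
flange (3078, array([0.5708, 0.0029, 0.0578]), np.float64(0.9445), array([586.2,  -6.9, 182.9, 184.4]))
0.35 [63, 40, 32, 38, 37, 12, 16, 21, 26, 25, 18, 131, 144, 174, 174]
0.45 [17, 17, 4, 19, 66, 91, 88, 63, 17, 3, 3, 131, 145, 176, 229]
0.55 [18, 206, 206, 164, 128, 143, 142, 69, 105, 56, 3, 131, 145, 179, 257]
0.65 [233, 8, 4, 20, 59, 83, 84, 19, 19, 4, 4, 131, 145, 175, 259]
0.75 [300, 298, 297, 295, 293, 291, 47, 30, 53, 58, 251, 218, 145, 149, 160]
scene wing (249, array([ 0.5832, -0.0024,  0.1388]), np.float64(-2.5046), array([585.1,  -3.5,  62.8,  17.4]))
knob (74, array([0.5672, 0.1449, 0.1017]), np.float64(3.1259), array([568.5, 144. ,  15.2,  18.2]))
bar (334, array([ 0.6024, -0.1937,  0.199 ]), np.float64(-3.0158), array([ 606.1, -196.1,   87.2,   21.9]))
plate (3437, array([0.5555, 0.0236, 0.0134]), np.float64(1.1417), array([616.3, -16.9, 319.5, 345.9]))
flange (1210, array([0.559 , 0.0165, 0.0578]), np.float64(0.9275), array([568.3,   7.7, 180.7, 142.1]))
0.35 [43, 39, 31, 37, 37, 13, 16, 20, 25, 25, 17, 131, 143, 172, 173]
0.45 [16, 16, 3, 19, 65, 91, 87, 63, 17, 2, 3, 131, 144, 174, 259]
0.55 [17, 204, 205, 163, 129, 143, 141, 71, 104, 95, 2, 132, 144, 145, 260]
0.65 [231, 10, 3, -1, -1, 83, 83, 57, 18, 3, 3, 132, 144, 145, 259]
0.75 [299, 297, 295, 294, 293, 288, 47, 30, 55, 52, 517, 507, 500, 145, -1]
```

Run:
```python
from station import *
from h import *
for n in ["top","scene"]:
    c=camera_params(n);z=np.load(f"pics/{n}0.npz");p,D=z["p"],z["d"]
    v,u=np.mgrid[:480,:640]; K=c["mtx"]; R=Ro.from_euler("xyz",c["orientation"]).as_matrix()
    X=np.stack([(u-K[0,2])/K[0,0]*D,(v-K[1,2])/K[1,1]*D,D],-1)@R.T+c["eye"]
    ok=D>0
    print(n,"y0:",np.arange(-.9,-.2,.1).round(1))
    for x0 in np.arange(.0,.8,.1):
        row=[]
        for y0 in np.arange(-.9,-.2,.1):
            mm=ok&(X[...,0]>x0)&(X[...,0]<x0+.1)&(X[...,1]>y0)&(X[...,1]<y0+.1); row.append(int(1000*np.percentile(X[mm][:,2],99)) if mm.sum()>10 else -1)
        print(round(x0,2),row)
print(camera_params("wrist"))
p,d=grab_frame("wrist"); cv2.imwrite("pics/w0.png",p[:,:,::-1])
```

```text
top y0: [-0.9 -0.8 -0.7 -0.6 -0.5 -0.4 -0.3]
0.0 [-432, -674, -785, -1, -1, -790, -789]
0.1 [-413, -673, -788, -787, -788, -787, -788]
0.2 [-401, -674, -788, -789, -788, -3, -3]
0.3 [-384, -674, -788, -790, -1, 80, 61]
0.4 [-366, -674, -788, -789, -1, 10, 42]
0.5 [-665, -673, -787, -787, -1, 17, 205]
0.6 [-665, -673, -788, -785, -1, 20, 204]
0.7 [-664, -675, -787, -785, -1, 290, 293]
scene y0: [-0.9 -0.8 -0.7 -0.6 -0.5 -0.4 -0.3]
0.0 [-341, -1, -1, -1, -1, -1, -1]
0.1 [-73, -73, -1, -1, -1, -1, -1]
0.2 [187, 325, -1, -1, -1, -1, -1]
0.3 [433, 327, -1, -1, -1, -1, 42]
0.4 [428, 327, -1, -790, -1, 2, 40]
0.5 [-1, -1, -1, -793, -789, 15, 200]
0.6 [-1, -1, -1, -788, -791, 19, 22]
0.7 [368, 327, -1, -1, -1, 289, 290]
{'mtx': array([[331.1539527 ,   0.        , 323.43499613],
       [  0.        , 331.1539527 , 234.97768262],
       [  0.        ,   0.        ,   1.        ]]), 'eye': array([ 0.07952306, -0.67538597,  0.38355741]), 'orientation': array([ 2.87807430e+00, -1.28038341e-03,  1.79352293e+00])}
```

View pics/w0.png

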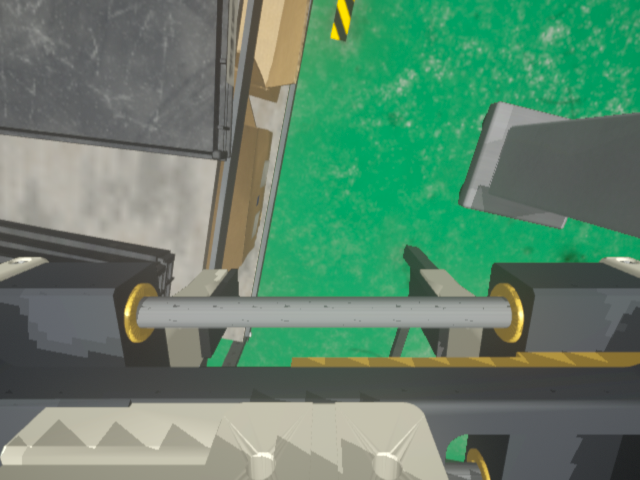

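Call:
arm_command([
  [[0,0,0],[5,10,15],0],
  [[0,0,0],[15,25,15],0],
  [[0,0,0],[22,33,15],0],
  [[0,0,0],[22,33,10],0],
  [[0,0,0],[22,33,5],0],
  [[0,0,0],[22,33,0],0],
  [[0,0,0],[22,33,0],0],
  [[0,0,0],[22,33,0],0],
])

```text
t: 0.95
eef_pos: [0.3009, -0.4235, 0.4658]
ee_rot: [-3.14, 0.001, -2.92]
force: [1.0, 0.0, 0.8]
width: 0.0874
```

Call:
arm_command([
  [[0,0,0.04],[22,33,0],0.3],
  [[0,0,0.04],[22,33,0],0.3],
  [[0,0,0.05],[22,33,0],0.3],
  [[0,0,0.05],[22,33,0],0.4],
  [[0,0,0.05],[22,33,0],0.4],
  [[0,0,0.05],[22,33,0],0.4],
  [[0,0,0.05],[22,33,0],0.4],
  [[0,0,0.05],[22,33,0],0.4],
])

```text
t: 1.75
eef_pos: [0.4766, -0.1596, 0.4659]
ee_rot: [-3.141, 0.001, -2.537]
force: [-0.1, -0.1, -0.2]
width: 0.0529
```

Call:
arm_command([
  [[0,0,0.035],[22,31,0],0.45],
  [[0,0,0],[22,31,0],0.45],
  [[0,0,0],[22,31,0],0.45],
  [[0,0,0],[22,31,0],0.45],
  [[0,0,0],[18,25,0],0.45],
  [[0,0,0],[0,0,0],0.45],
  [[0,0,0],[0,0,0],0.45],
])

```text
t: 2.45
eef_pos: [0.5824, -0.0116, 0.465]
ee_rot: [3.142, -0.0, -2.503]
force: [-0.1, -0.0, -0.6]
width: 0.0482
```

Run:
```python
from station import *
from h import *
s=get_state();print(s["eef_pos"],s["ee_rot"],s["q"],s["width"])
c=camera_params("wrist");p,d=grab_frame("wrist"); cv2.imwrite("pics/w1.png",p[:,:,::-1]);np.savez("pics/w1.npz",p=p,d=d); print(c)
print(proj(c,[.5855,-.006,.142]),proj(c,[.5855-.046,-.011,.077]))
```

```text
[ 0.58235794 -0.01156256  0.46496873] [ 3.14154718e+00 -1.69977750e-04 -2.50332908e+00] [ 3.15698889e-01  1.73738988e-01 -1.02485560e-01  1.11783386e-05
 -1.29474741e+00 -1.24823469e+00] 0.048208031669512
{'mtx': array([[331.1539527 ,   0.        , 323.43499613],
       [  0.        , 331.1539527 , 234.97768262],
       [  0.        ,   0.        ,   1.        ]]), 'eye': array([ 0.52549989, -0.05498221,  0.4447149 ]), 'orientation': array([2.87822352e+00, 2.14701352e-04, 2.21008220e+00])}
[327.22636929 230.63202278] [347.96642479 180.92382764]
```

View pics/w1.png

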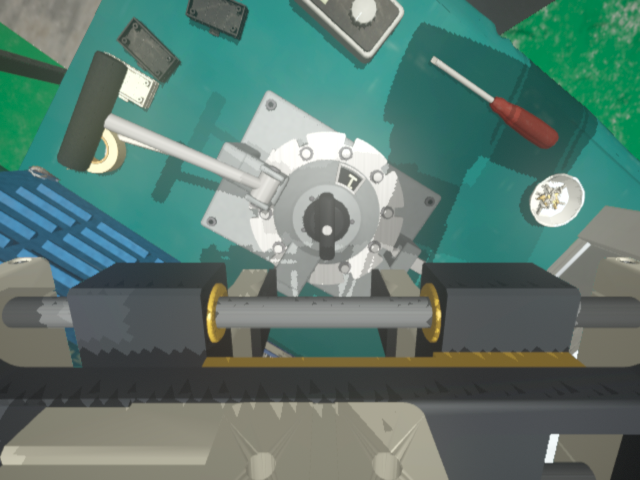

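Call:
arm_command([
  [[0,0,0],[3,5,-20],0.45],
  [[0,0,0],[0,0,-35],0.45],
  [[0,0,0],[0,0,-35],0.45],
  [[0,0,0],[0,0,-30],0.45],
  [[0,0,0],[0,0,-20],0.45],
  [[0,0,0],[0,0,-10],0.45],
  [[0,0,0],[0,0,0],0.45],
  [[0,0,0],[0,0,0],0.45],
])

```text
t: 3.3
eef_pos: [0.5858, -0.0077, 0.316]
ee_rot: [-3.141, 0.001, -2.505]
force: [-0.2, 0.4, 0.2]
width: 0.0484
```

Call:
arm_command([
  [[0,0,0],[0,0,-10],0.45],
  [[0,0,0],[0,0,-7],0.45],
  [[0,0,0],[0,0,-5],0.45],
  [[0,0,0],[0,0,0],0.45],
])

```text
t: 3.7
eef_pos: [0.5852, -0.0075, 0.2917]
ee_rot: [3.141, -0.001, -2.505]
force: [-0.5, -0.1, -1.0]
width: 0.0484
```

Call:
arm_command([
  [[0,0,0],[0,1.5,0],1],
  [[0,0,0],[0,0,0],1],
  [[0,0,0],[0,0,0],1],
  [[0,0,0],[0,0,0],1],
  [[0,0,0],[0,0,0],1],
  [[0,0,0],[0,0,0],1],
], squeeze=20)

```text
t: 4.3
eef_pos: [0.5854, -0.0058, 0.2928]
ee_rot: [3.141, 0.0, -2.505]
force: [-1.3, 2.1, 2.1]
width: 0.0153
```

Call:
arm_command([
  [[0,0,0.06],[0,0,0],1],
  [[0,0,0.12],[0,0,0],1],
  [[0,0,0.12],[0,0,0],1],
  [[0,0,0.12],[0,0,0],1],
  [[0,0,0.12],[0,0,0],1],
  [[0,0,0.12],[0,0,0],1],
  [[0,0,0.06],[0,0,0],1],
  [[0,0,0],[0,0,0],1],
])

```text
t: 5.1
eef_pos: [0.5857, -0.0059, 0.2928]
ee_rot: [-3.141, 0.0, -1.784]
force: [0.2, 1.9, -0.1]
width: 0.015
```

Call:
arm_command([
  [[0,0,0.06],[0,0,0],1],
  [[0,0,0.12],[0,0,0],1],
  [[0,0,0.12],[0,0,0],1],
  [[0,0,0.12],[0,0,0],1],
  [[0,0,0.12],[0,0,0],1],
  [[0,0,0.12],[0,0,0],1],
  [[0,0,0.12],[0,0,0],1],
  [[0,0,0.12],[0,0,0],1],
])

```text
t: 5.9
eef_pos: [0.5861, -0.0059, 0.2928]
ee_rot: [-3.14, -0.001, -0.882]
force: [3.2, 0.0, -1.4]
width: 0.0147
```

Call:
arm_command([
  [[0,0,0.12],[0,0,0],1],
  [[0,0,0.12],[0,0,0],1],
  [[0,0,0.08],[0,0,0],1],
  [[0,0,0.04],[0,0,0],1],
  [[0,0,0],[0,0,0],1],
  [[0,0,0],[0,0,0],1],
])

```text
t: 6.5
eef_pos: [0.5862, -0.0057, 0.2928]
ee_rot: [-3.14, -0.001, -0.527]
force: [5.8, 2.2, -2.5]
width: 0.0149
```

Run:
```python
from station import *
from h import *
s=get_state();print(s["eef_pos"],s["ee_rot"],s["q"],s["force"],s["moment"])
for n,(x,y,w,h) in {"top":(190,120,250,150),"scene":(190,140,180,190)}.items():
    p,d=grab_frame(n); np.savez(f"pics/{n}1.npz",p=p,d=d); s=3.1
    cv2.imwrite(f"pics/{n}1z.png",cv2.resize(p[y:y+h,x:x+w,::-1],None,fx=s,fy=s,interpolation=cv2.INTER_CUBIC))
p,d=grab_frame("wrist"); cv2.imwrite("pics/w2.png",p[:,:,::-1])
```

```text
[ 0.58617138 -0.00570443  0.29284116] [-3.14028289e+00 -1.48883611e-03 -5.27023206e-01] [ 3.23691922e-01  3.09588155e-01 -3.36360006e-01  3.20458590e-04
 -9.22881766e-01  7.19889020e-01] [ 5.75740892  2.18598253 -2.54197872] [ 0.38472147 -1.59889065  0.0917139 ]
```

View pics/scene1z.png

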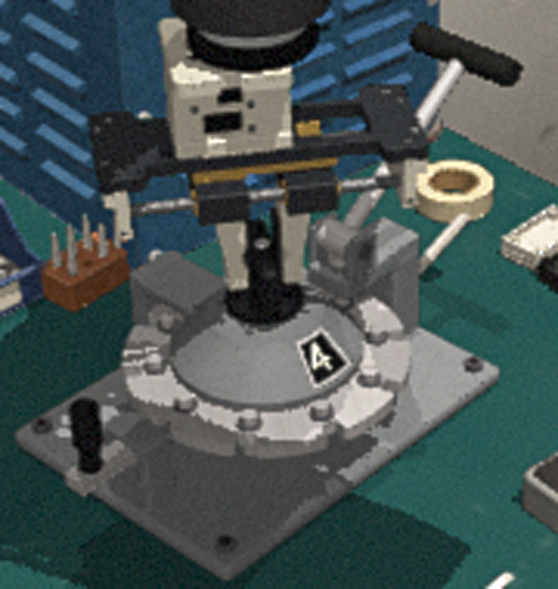

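View pics/w2.png

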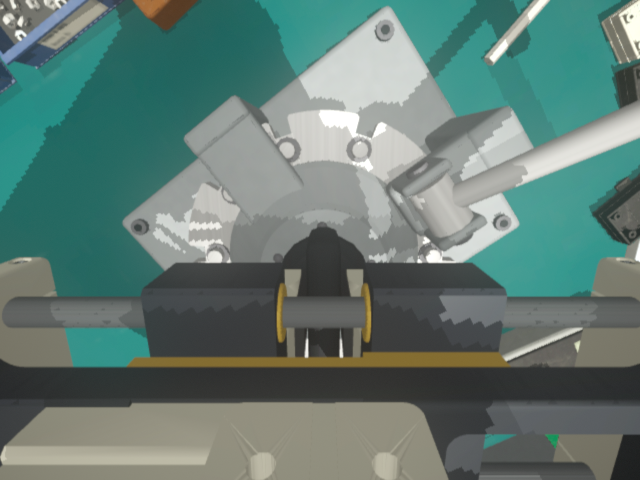

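View pics/top1z.png

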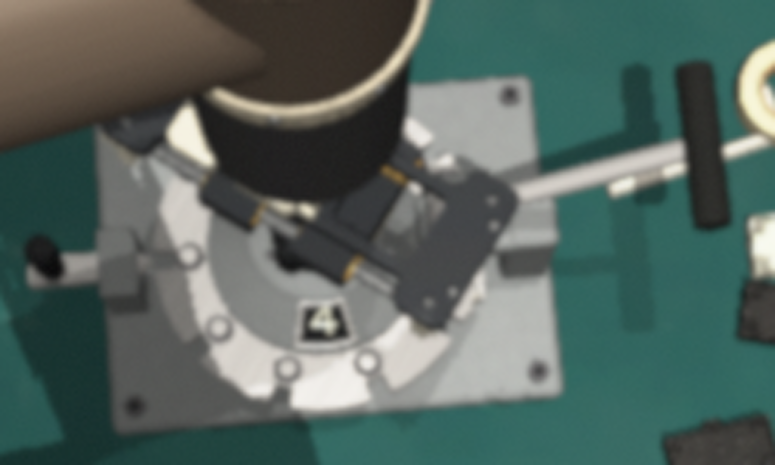

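Call:
arm_command([
  [[0,0,0],[0,0,0],0.45],
  [[0,0,0],[0,0,0],0.45],
  [[0,0,0],[0,0,0],0.45],
  [[0,0,0],[0,0,15],0.45],
  [[0,0,0],[0,0,30],0.45],
  [[0,0,0],[0,0,40],0.45],
  [[0,0,-0.05],[0,15,15],0.45],
  [[0,0,-0.1],[0,30,0],0.45],
])

```text
t: 7.45
eef_pos: [0.5858, 0.0383, 0.3961]
ee_rot: [-3.138, -0.003, -0.68]
force: [0.1, 0.7, 0.4]
width: 0.0481
```

Call:
arm_command([
  [[0,0,-0.13],[-5,30,0],0.45],
  [[0,0,-0.13],[-5,30,0],0.45],
  [[0,0,-0.13],[-5,25,0],0.45],
  [[0,0,-0.13],[-2,18,0],0.45],
  [[0,0,-0.13],[0,0,0],0.45],
  [[0,0,-0.13],[0,0,0],0.45],
  [[0,0,0],[0,0,0],0.45],
  [[0,0,0],[0,0,0],0.45],
])

```text
t: 8.25
eef_pos: [0.5683, 0.1419, 0.3926]
ee_rot: [3.141, -0.0, -1.451]
force: [-0.3, -1.1, -0.7]
width: 0.0483
```

Run:
```python
from station import *
from h import *
s=get_state();print(s["eef_pos"],s["ee_rot"],s["q"],s["width"])
c=camera_params("wrist");p,d=grab_frame("wrist"); cv2.imwrite("pics/w3.png",p[:,:,::-1]);np.savez("pics/w3.npz",p=p,d=d)
print(proj(c,[.569,.142,.104]))
p,d=grab_frame("top");s=3.1;x,y,w,h=190,120,250,150
cv2.imwrite(f"pics/top2z.png",cv2.resize(p[y:y+h,x:x+w,::-1],None,fx=s,fy=s,interpolation=cv2.INTER_CUBIC))
```

```text
[0.56832556 0.14189854 0.39262279] [ 3.14129049e+00 -9.21191771e-05 -1.45141845e+00] [ 5.78240743e-01  2.21387620e-01 -2.08332967e-01 -5.63626991e-05
 -1.14138745e+00 -4.58839408e-01] 0.04828152354077521
[321.45892594 234.19903833]
```

View pics/w3.png

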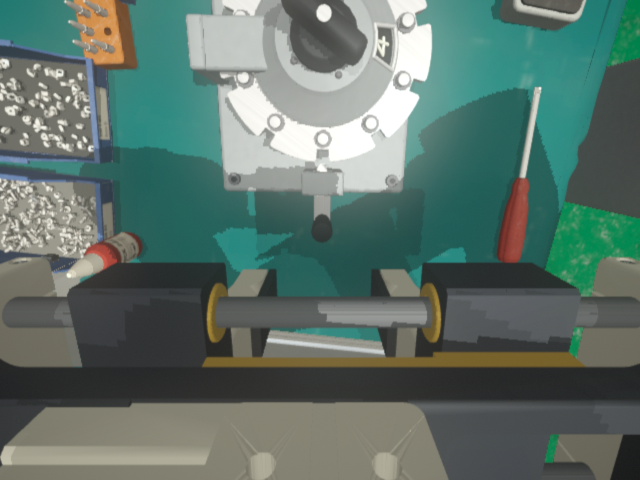

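View pics/top2z.png

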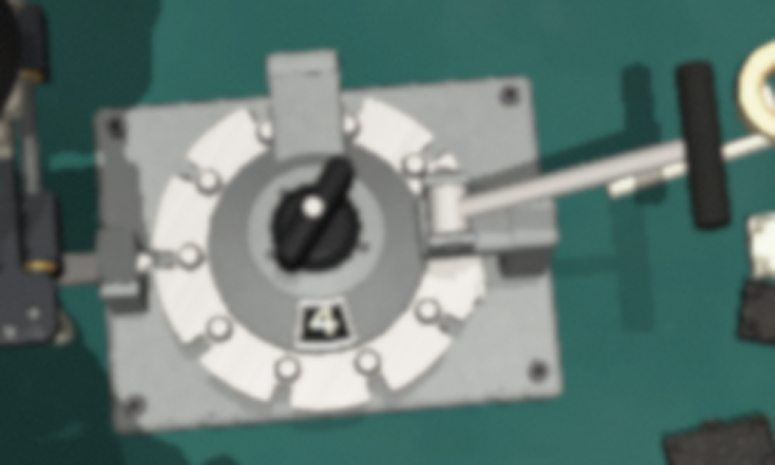

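Call:
arm_command([
  [[0,0,0],[0,0,-20],0.45],
  [[0,0,0],[0,0,-35],0.45],
  [[0,0,0],[0,0,-35],0.45],
  [[0,0,0],[0,0,-25],0.45],
  [[0,0,0],[0,0,-15],0.45],
  [[0,0,0],[0,0,-10],0.45],
  [[0,0,0],[0,0,0],0.45],
])

```text
t: 9.05
eef_pos: [0.5682, 0.1417, 0.2515]
ee_rot: [3.14, -0.001, -1.454]
force: [-0.4, -0.6, 1.1]
width: 0.0483
```

Call:
arm_command([
  [[0,0,0],[0,0,0],1],
  [[0,0,0],[0,0,0],1],
  [[0,0,0],[0,0,0],1],
  [[0,0,0],[0,0,0],1],
  [[0,0,0],[0,0,0],1],
], squeeze=25)

```text
t: 9.55
eef_pos: [0.5693, 0.1424, 0.2534]
ee_rot: [-3.139, 0.001, -1.454]
force: [3.9, 0.9, 0.6]
width: 0.0173
```

Run:
```python
from station import *
from h import *
s=get_state();print(s["eef_pos"],s["ee_rot"],s["force"],s["moment"],s["width"])
for n,(x,y,w,h) in {"scene":(190,140,180,190)}.items():
    p,d=grab_frame(n);s=3.1
    cv2.imwrite(f"pics/{n}3z.png",cv2.resize(p[y:y+h,x:x+w,::-1],None,fx=s,fy=s,interpolation=cv2.INTER_CUBIC))
```

```text
[0.56934185 0.14236406 0.25336478] [-3.13858155e+00  8.45217386e-04 -1.45441657e+00] [3.88248443 0.88217957 0.56420795] [ 0.36786862 -1.11042863 -0.02796967] 0.017254878999114043
```

View pics/scene3z.png

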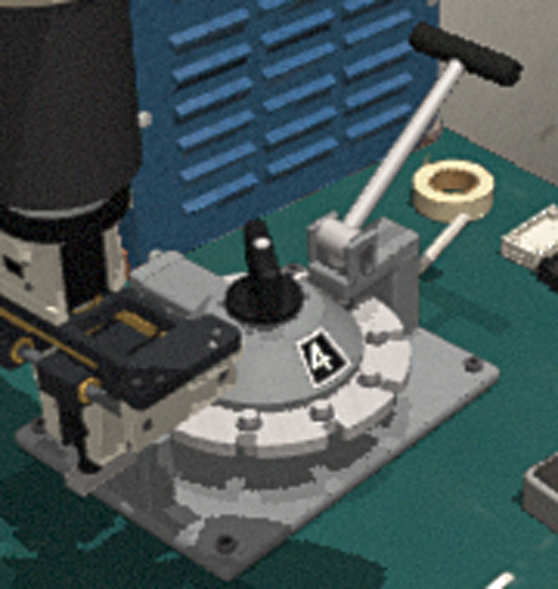

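Call:
arm_command([
  [[0,0,0],[0.2,-2,0],1],
  [[0,0,0],[0.2,-2,0],1],
  [[0,0,0],[0.2,-2,0],1],
  [[0,0,0],[0.2,-2,0],1],
  [[0,0,0],[0,0,0],1],
])

```text
t: 10.1
eef_pos: [0.5702, 0.1344, 0.2534]
ee_rot: [-3.139, 0.001, -1.454]
force: [5.4, 2.1, -0.6]
width: 0.0173
```

Moved 8 mm with 2 N: past the tooth depth. Continuing to the end stop.

Call:
arm_command([
  [[0,0,0],[0.2,-2,0],1],
  [[0,0,0],[0.2,-2,0],1],
  [[0,0,0],[0.1,-1,0],1],
  [[0,0,0],[0,0,0],1],
])

```text
t: 10.5
eef_pos: [0.5706, 0.1298, 0.2534]
ee_rot: [-3.138, 0.002, -1.454]
force: [5.3, 5.5, 0.3]
width: 0.0173
```

Call:
arm_command([
  [[0,0,0],[0.1,-1,0],1],
  [[0,0,0],[0,-0.5,0],1],
  [[0,0,0],[0,0,0],1],
])

```text
t: 10.8
eef_pos: [0.5707, 0.1294, 0.2535]
ee_rot: [-3.138, 0.003, -1.454]
force: [1.9, 10.1, 0.9]
width: 0.0173
```

Call:
arm_command([
  [[0,0,0],[0.1,-1,0],1],
  [[0,0,0],[0.1,-1,0],1],
  [[0,0,0],[0,0,0],1],
  [[0,0,0],[0,0,0],1],
], squeeze=35)

```text
t: 11.2
eef_pos: [0.5707, 0.1288, 0.2535]
ee_rot: [-3.137, 0.005, -1.454]
force: [-1.8, 19.2, 2.0]
width: 0.0174
```

Call:
arm_command([
  [[0,0,0],[-0.1,1.5,0],1],
  [[0,0,0],[0,0,0],0.45],
  [[0,0,0],[0,0,0],0.45],
  [[0,0,0],[0,0,0],0.45],
  [[0,0,0],[0,0,20],0.45],
  [[0,0,0],[0,0,40],0.45],
  [[0,0,0],[0,0,45],0.45],
  [[0,0,0],[0,30,30],0.45],
])

```text
t: 12.0
eef_pos: [0.5699, 0.1548, 0.3908]
ee_rot: [-3.14, -0.0, -1.458]
force: [1.4, -0.1, 0.7]
width: 0.048
```

Run:
```python
from station import *
from h import *
s=get_state();print(s["eef_pos"],s["ee_rot"],s["force"],s["width"])
p,d=grab_frame("wrist"); cv2.imwrite("pics/w4.png",p[:,:,::-1])
for n,(x,y,w,h) in {"top":(190,120,250,150),"scene":(190,140,180,190)}.items():
    p,d=grab_frame(n);c=camera_params(n);s=3.1;np.savez(f"pics/{n}4.npz",p=p,d=d)
    cv2.imwrite(f"pics/{n}4z.png",cv2.resize(p[y:y+h,x:x+w,::-1],None,fx=s,fy=s,interpolation=cv2.INTER_CUBIC))
    v,u=np.mgrid[:480,:640]; K=c["mtx"]; R=Ro.from_euler("xyz",c["orientation"]).as_matrix()
    X=np.stack([(u-K[0,2])/K[0,0]*d,(v-K[1,2])/K[1,1]*d,d],-1)@R.T+c["eye"]
    dark=p.max(-1)<75
    m=(d>0)&dark&(np.hypot(X[...,0]-.569,X[...,1]-.135)<.03)&(X[...,2]>.095)&(X[...,2]<.115)
    print(n,m.sum(),X[m].mean(0),cv2.minAreaRect((X[m][:,:2]*1000).astype(np.float32)))
    m=(d>0)&(np.hypot(X[...,0]-.5855,X[...,1]+.006)<.05)&(X[...,2]>.132)&(X[...,2]<.15)
    print("wing",m.sum(),cv2.minAreaRect((X[m][:,:2]*1000).astype(np.float32)))
```

```text
[0.56988329 0.1547566  0.39076456] [-3.14025626e+00 -1.80222490e-04 -1.45764387e+00] [ 1.36022563 -0.07097214  0.68008884] 0.04798463175606492
top 97 [0.57051132 0.12849537 0.1030284 ] ((571.1588745117188, 128.7948760986328), (17.159664154052734, 16.47358512878418), 44.869197845458984)
wing 362 ((585.7061157226562, -6.04551887512207), (15.620526313781738, 63.601993560791016), 59.50916290283203)
scene 76 [0.56901612 0.1320764  0.10151532] ((570.1363525390625, 131.50830078125), (15.707892417907715, 18.219280242919922), 37.82838821411133)
wing 173 ((583.8919677734375, -3.4175472259521484), (15.101802825927734, 62.096614837646484), 60.89467239379883)
```

View pics/top4z.png

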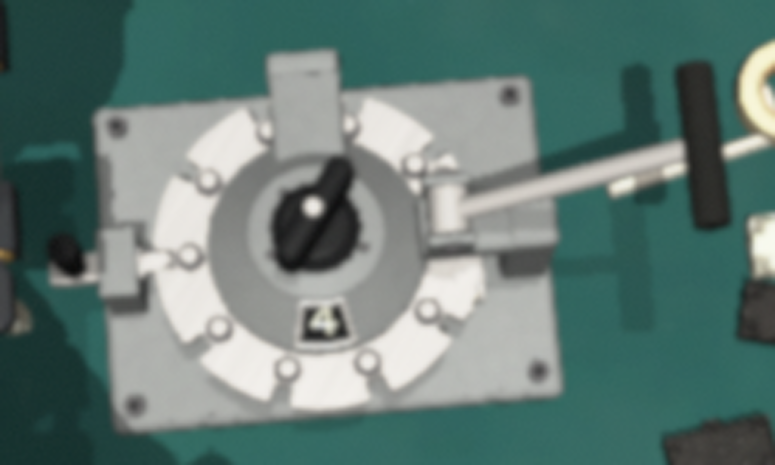

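View pics/w4.png

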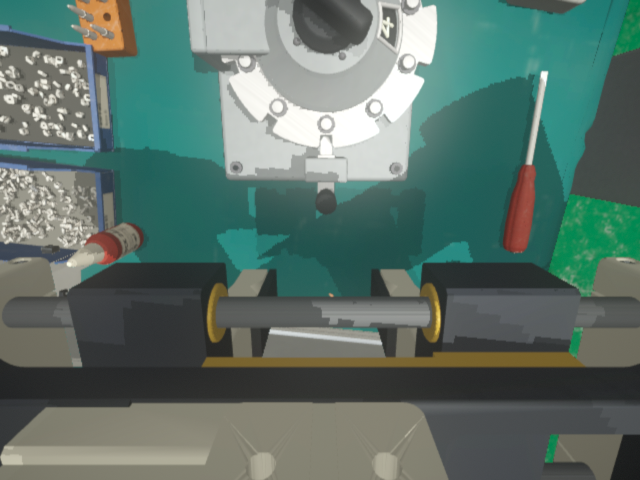

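Call:
arm_command([
  [[0,0,0],[0,10,-20],1],
  [[0,0,0],[0,4,-35],1],
  [[0,0,0],[0,0,-35],1],
  [[0,0,0],[0,0,-25],1],
  [[0,0,0],[0,0,-15],1],
  [[0,0,0],[0,0,-8],1],
  [[0,0,0],[0,0,0],1],
], squeeze=10)

```text
t: 12.85
eef_pos: [0.5693, 0.1702, 0.2478]
ee_rot: [3.138, -0.002, -1.455]
force: [-0.4, 0.7, -0.3]
width: 0.0014
```

Call:
arm_command([
  [[0,0,0],[0.5,-5,0],1],
  [[0,0,0],[0.5,-5,0],1],
  [[0,0,0],[0.2,-2,0],1],
  [[0,0,0],[0.2,-2,0],1],
  [[0,0,0],[0.2,-2,0],1],
  [[0,0,0],[0,0,0],1],
])

```text
t: 13.45
eef_pos: [0.5716, 0.1548, 0.2499]
ee_rot: [-3.141, 0.0, -1.455]
force: [-0.1, 0.6, 0.1]
width: 0.0004
```

Call:
arm_command([
  [[0,0,0],[0.2,-2,0],1],
  [[0,0,0],[0.2,-2,0],1],
  [[0,0,0],[0,0,0],1],
])

```text
t: 13.75
eef_pos: [0.5719, 0.1509, 0.2496]
ee_rot: [3.141, -0.0, -1.455]
force: [-0.0, -0.0, -0.2]
width: 0.0003
```

Call:
arm_command([
  [[0,0,0],[0.1,-1,0],1],
  [[0,0,0],[0.1,-1,0],1],
  [[0,0,0],[0,0,0],1],
])

```text
t: 14.05
eef_pos: [0.5721, 0.1499, 0.2497]
ee_rot: [-3.141, 0.002, -1.455]
force: [-2.5, 5.4, 0.4]
width: 0.0005
```

Call:
arm_command([
  [[0,0,0],[0.1,-1,0],1],
  [[0,0,0],[0.1,-1,0],1],
  [[0,0,0],[0,0,0],1],
])

```text
t: 14.35
eef_pos: [0.5721, 0.1492, 0.2498]
ee_rot: [-3.14, 0.004, -1.455]
force: [-4.5, 12.9, 0.2]
width: 0.0008
```

Call:
arm_command([
  [[0,0,0],[0.1,-1,0],1],
  [[0,0,0],[0.1,-1,0],1],
  [[0,0,0],[0,0,0],1],
])

```text
t: 14.65
eef_pos: [0.5722, 0.1485, 0.2499]
ee_rot: [-3.139, 0.006, -1.455]
force: [-9.3, 21.3, 1.2]
width: 0.0003
```

Call:
arm_command([
  [[0,0,0],[-0.5,6,0],1],
  [[0,0,0],[0,6,15],1],
  [[0,0,0],[0,0,40],1],
  [[0,0,0],[0,0,45],1],
  [[0,0,0],[0,0,45],1],
  [[0,0,-0.1],[0,-15,35],1],
  [[0,0,-0.12],[3,-30,5],1],
  [[0,0,-0.12],[4,-35,0],1],
])

```text
t: 15.45
eef_pos: [0.5791, 0.0767, 0.4369]
ee_rot: [-3.138, 0.002, -1.798]
force: [0.2, -0.5, -0.5]
width: 0.0003
```

Call:
arm_command([
  [[0,0,-0.12],[4,-35,0],1],
  [[0,0,-0.12],[4,-35,0],1],
  [[0,0,-0.12],[4,-35,0],1],
  [[0,0,-0.12],[4,-35,0],1],
  [[0,0,-0.12],[4,-35,0],1],
  [[0,0,-0.12],[4,-35,0],1],
  [[0,0,-0.12],[4,-35,0],1],
  [[0,0,-0.12],[4,-35,0],1],
])

```text
t: 16.25
eef_pos: [0.6109, -0.2046, 0.4346]
ee_rot: [-3.141, -0.0, -2.76]
force: [0.9, 0.7, 0.6]
width: 0.0004
```

Call:
arm_command([
  [[0,0,-0.12],[2,-20,0],1],
  [[0,0,-0.1],[0,-8,0],1],
  [[0,0,-0.05],[0,0,0],1],
  [[0,0,0],[0,0,0],1],
  [[0,0,0],[0,0,0],1],
])

```text
t: 16.75
eef_pos: [0.613, -0.231, 0.4345]
ee_rot: [-3.142, -0.0, -3.023]
force: [0.0, -0.3, 0.5]
width: 0.0004
```

Run:
```python
from station import *
from h import *
s=get_state();print(s["eef_pos"],s["ee_rot"],s["q"],s["force"],s["width"])
p,d=grab_frame("scene"); cv2.imwrite("pics/s5.png",p[:,:,::-1])
p,d=grab_frame("wrist"); cv2.imwrite("pics/w5.png",p[:,:,::-1])
```

```text
[ 0.61299071 -0.23096902  0.43454128] [-3.14155847e+00 -3.63550651e-04 -3.02319949e+00] [-6.31566202e-02  3.10115785e-01  9.58236884e-03  1.03905253e-04
 -1.27061432e+00 -1.38927728e+00] [ 0.03675143 -0.34116784  0.47050898] 0.00041794871628446817
```

View pics/s5.png

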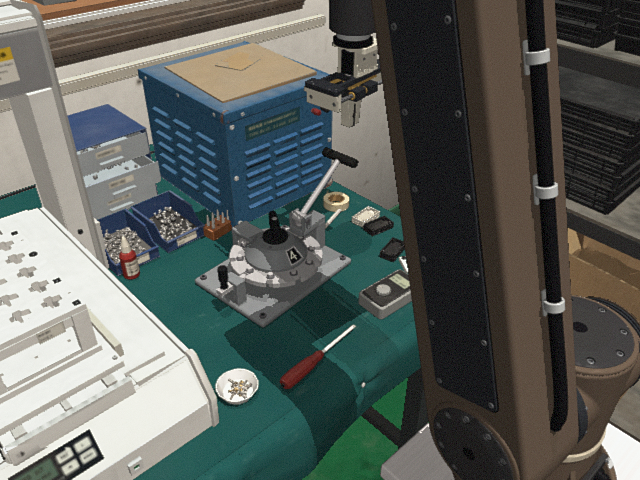

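View pics/w5.png

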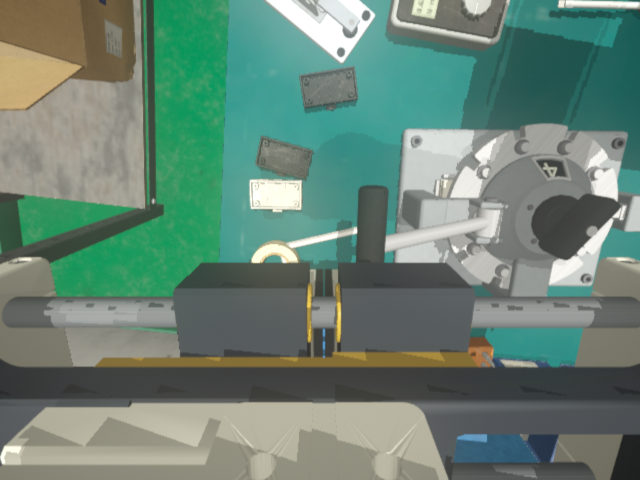

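Call:
arm_command([
  [[0,0,0],[-3,15,0],1],
  [[0,0,0],[-2,9,-10],1],
  [[0,0,0],[0,0,-20],1],
  [[0,0,0],[0,0,-12],1],
  [[0,0,0],[0,0,0],1],
])

```text
t: 17.35
eef_pos: [0.6075, -0.2062, 0.3903]
ee_rot: [3.14, -0.004, -3.024]
force: [-1.0, 0.2, -0.0]
width: 0.0001
```

Call:
arm_command([
  [[0,0,0],[0,-1,-8],1],
  [[0,0,0],[0.5,-3,-10],1],
  [[0,0,0],[0.5,-3,-12],1],
  [[0,0,0],[0.5,-3,-12],1],
  [[0,0,0],[0,-2,-12],1],
  [[0,0,0],[0.5,-2,-12],1],
  [[0,0,0],[0,-2,-12],1],
  [[0,0,0],[0,-1,-12],1],
])

```text
t: 18.15
eef_pos: [0.6112, -0.2259, 0.3046]
ee_rot: [-3.138, 0.005, -3.025]
force: [0.7, -5.8, 7.5]
width: 0.0008
```

Call:
arm_command([
  [[0,0,0],[0,0,-10],1],
  [[0,0,0],[0,0,-8],1],
  [[0,0,0],[0,1,-7],1],
  [[0,0,0],[0,1,-5],1],
  [[0,0,0],[0,0,-3],1],
  [[0,0,0],[0,0,0],1],
])

```text
t: 18.75
eef_pos: [0.6111, -0.2233, 0.2711]
ee_rot: [-3.139, 0.003, -3.024]
force: [-0.7, -4.0, 9.0]
width: 0.0005
```

Call:
arm_command([
  [[0,0,0],[0,0,-2],1],
  [[0,0,0],[0,0,-2],1],
  [[0,0,0],[0,0,0],1],
])

```text
t: 19.05
eef_pos: [0.611, -0.2231, 0.2687]
ee_rot: [-3.139, 0.004, -3.024]
force: [-3.4, -0.6, 15.8]
width: 0.0003
```

Call:
arm_command([
  [[0,0,0],[0,0,-2],1],
  [[0,0,0],[0,0,-1],1],
  [[0,0,0],[0,0,0],1],
  [[0,0,0],[0,0,0],1],
  [[0,0,0],[0,0,0],1],
  [[0,0,0],[0,0,0],1],
  [[0,0,0],[0,0,0],1],
  [[0,0,0],[0,0,0],1],
])

```text
t: 19.85
eef_pos: [0.6109, -0.223, 0.268]
ee_rot: [-3.138, 0.005, -3.023]
force: [-9.3, 1.6, 31.4]
width: 0.0008
```

Run:
```python
from station import *
from h import *
s=get_state();print(s["t"],s["eef_pos"],s["force"])
p,d=grab_frame("scene"); x,y,w,h=190,100,230,190
cv2.imwrite("pics/s6.png",cv2.resize(p[y:y+h,x:x+w,::-1],None,fx=3,fy=3,interpolation=cv2.INTER_CUBIC))
```

```text
19.85 [ 0.61086015 -0.22298768  0.26795771] [-9.28798203  1.60958582 31.37864386]
```

View pics/s6.png

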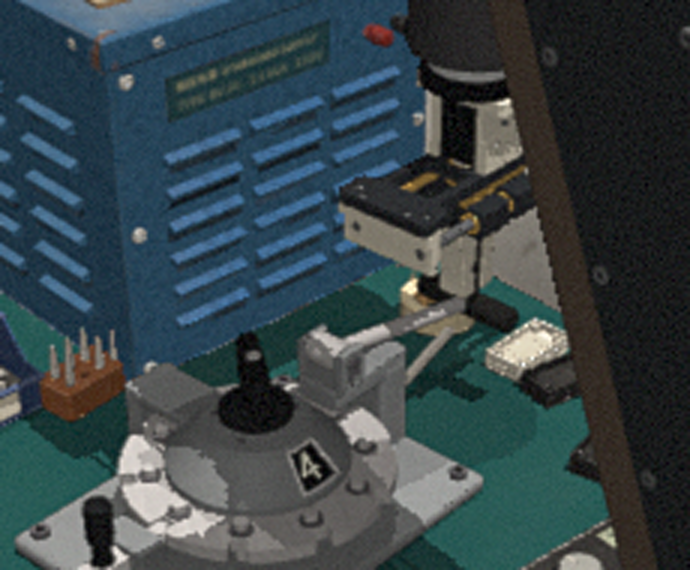

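Call:
arm_command([
  [[0,0,0],[0,0,3],1],
  [[0,0,0],[0,0,8],1],
  [[0,0,0],[0,0,14],1],
  [[0,0,0],[0,0,18],1],
  [[0,0,0],[0,1,18],1],
  [[0,0,0],[0,2,18],1],
  [[0,0,0],[0,4,18],1],
  [[0,0,0],[0,5,18],1],
])

```text
t: 20.7
eef_pos: [0.61, -0.2098, 0.3786]
ee_rot: [3.141, 0.0, -3.025]
force: [-0.3, 1.4, 0.5]
width: 0.0002
```

Call:
arm_command([
  [[0,0,0],[0,3,18],1],
  [[0,0,0],[0,0,25],1],
  [[0,0,0],[-10,-15,30],1],
  [[0,0,0],[-15,-25,20],1],
  [[0,0,0],[-15,-30,0],1],
  [[0,0,0],[-15,-30,0],1],
  [[0,0,0],[-10,-15,0],1],
  [[0,0,0],[0,0,0],1],
])

```text
t: 21.5
eef_pos: [0.5437, -0.3236, 0.4706]
ee_rot: [3.141, -0.0, -3.028]
force: [-0.6, 0.1, 0.6]
width: 0.0004
```

Run:
```python
from station import *
from h import *
s=get_state();print(s["t"],s["eef_pos"],s["force"])
for n in ("scene","top"):
    p,d=grab_frame(n); cv2.imwrite(f"pics/{n}7.png",p[:,:,::-1]);c=camera_params(n)
    v,u=np.mgrid[:480,:640]; K=c["mtx"]; R=Ro.from_euler("xyz",c["orientation"]).as_matrix()
    X=np.stack([(u-K[0,2])/K[0,0]*d,(v-K[1,2])/K[1,1]*d,d],-1)@R.T+c["eye"]
    dark=(p.max(-1)<75)&(d>0)
    for nm,(x,y,r,a,b) in dict(knob=(.569,.13,.03,.095,.115),bar=(.603,-.2,.06,.17,.215),wing=(.5855,-.006,.05,.132,.15)).items():
        m=dark&(np.hypot(X[...,0]-x,X[...,1]-y)<r)&(X[...,2]>a)&(X[...,2]<b)
        if m.sum()>5: print(n,nm,m.sum(),X[m].mean(0).round(4),np.round(cv2.minAreaRect((X[m][:,:2]*1000).astype(np.float32))[0],1))
```

```text
21.5 [ 0.54374076 -0.32358923  0.47058271] [-0.61557726  0.13864087  0.58998706]
scene knob 73 [0.568  0.1322 0.1018] [569.1 131.1]
scene bar 336 [ 0.6021 -0.1936  0.1991] [ 606.4 -196.5]
scene wing 157 [ 5.802e-01 -4.000e-04  1.396e-01] [584.8  -4.2]
top knob 90 [0.5705 0.1284 0.103 ] [571.2 128.9]
top wing 300 [ 0.5836 -0.0066  0.1403] [585.8  -6.4]
```

View pics/top7.png

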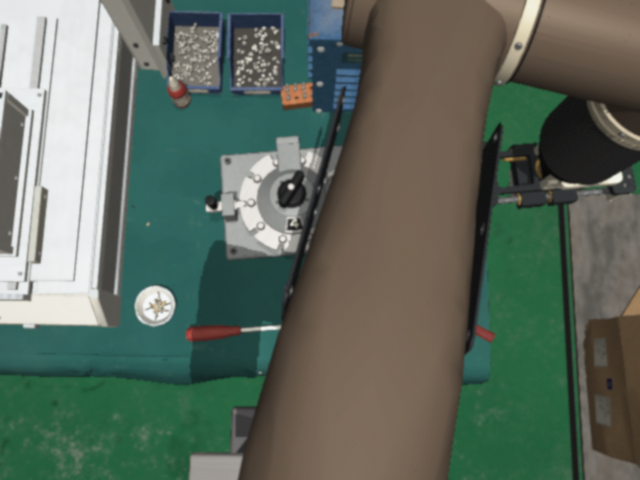

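View pics/scene7.png

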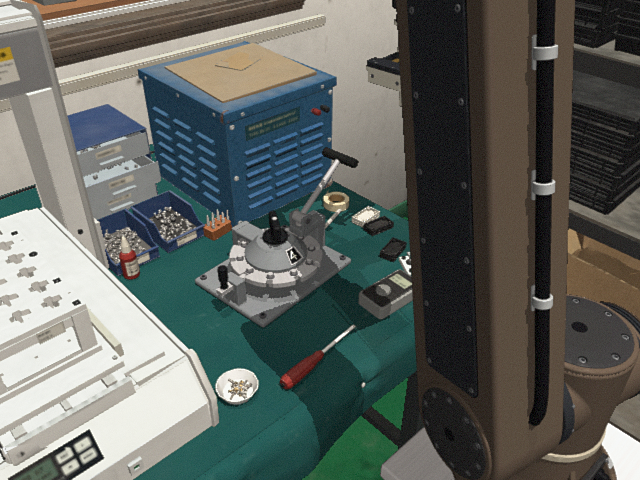

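```bash
python3 -c "
from station import *
print(job_done())"
```

```text
the job is handed in; nothing more can be done
None
```

The housing is marked with batch number 4, and I handed the job in after about 22 s of the 72 s.

1. **Drum:** I turned it by the wing grip about 1.98 rad, from near the 1 to the 4. The camera views showed the 4 in the middle of the window.
2. **Lock bolt:** I pinched the knob and slid it in about 13.5 mm. It passed the tooth depth with only about 2 N and then met a hard stop.
3. **Lever:** I pressed it down until the fingertips stood about 90 mm above the table, the height of the bar's top on its stop. I held it there at about 31 N for more than half a second and then let it rise.

**Last checks:**
- The lever bar is back at its original place and height, about 0.20 m.
- The wing and the bolt knob have not moved since locking, and the 4 is still in the window.
- The arm stands clear, with force readings near zero.

**What disagreed or was not seen:**
- The cameras put the knob's travel at 11–12.5 mm, against 13.1–13.6 mm from the arm. I pushed the knob again from outside with up to about 21 N; it was already at the stop and did not move further.
- I could not see the mark itself or the housing in its nest, because both are hidden under the ram.
- In the final views the arm hid part of the table on the right, so I could not see everything there in the last pictures. The arm touched nothing but the wing grip, the bolt knob and the lever bar.

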